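Restart the bench controller and hold in its refitted knob

TASK

The grey bench controller has hung and its knob has come off. Restart it by pulling its red breaker button out until it snaps, then pushing it fully home; after that pick up the black knob, turn it so that its flat matches the flat of the bare D-shaft, push it fully down onto the shaft and press it in against the spring to start the reset. Finish while still holding the knob pressed in with the fingers; leave the things round about where they are.

Things in the scene. Friction and masses are not known exactly. Their poses are not given: they have to be found in the camera images.
- controller: low grey bench controller, level dark control panel on top, 150 (x) x 224 (y) x 52 mm tall; fixed. Origin under its centre on the bench, z up; its own x points to its back (display side), y to its left. In its frame the breaker's axis is at x -22, y +58 mm, the D-shaft's at x -22, y -52 mm. Display and two 14 mm tall terminal posts lie along its back, at x +46 mm
- breaker (a joint): travel of the red breaker button straight up out of the panel, m: 0 = fully home (as at the start), 0.012 = fully out. An over-centre spring holds it at either end: it takes about 4 N, up or down, to get it past the middle, then it snaps over to the other end
- breaker_top (a point): centre of the top of the red breaker button: a ribbed round cap, 20 mm diameter, of which 17 mm height stands free above a 2.5 mm nut; its top is 20.5 mm above the panel when home, 32.5 mm when out
- shaft_tip (a point): centre of the end face of the bare upright D-shaft (steel, 12 mm diameter, flat 3 mm from the axis, 1.2 mm chamfer at the tip), 24 mm above the panel. Its z is the shaft's axis, upward; its own x points out of the flat. The shaft turns only stiffly (about 0.06 N m), so it stays at the angle it is found at
- shaft_push (a joint): how far the D-shaft is pressed down into the panel, m: 0 = up, 0.0035 = stop. A spring returns it: 4 N starts it moving, 7.5 N takes it to the stop
- knob: black ribbed round knob, 32 mm tall: body 36 mm diameter above a 46 mm skirt 4 mm thick; about 60 g, stands on the brown desk mouth down. Origin at the centre of its underside, z up; its own x points to the bore's flat. On the shaft, its x lies along that of shaft_tip; fully home, its origin is 17 mm below shaft_tip, skirt 7 mm off the panel (3.5 mm when pressed in)
- tape_roll: roll of black tape, 62 mm diameter, 19 mm tall, a bystander; origin at the centre of its underside
- screwdriver_red: red screwdriver lying on the brown desk, 151 mm long, a bystander; origin under its middle
- side_cutter: red-handled side cutters lying on the brown desk, 130 mm long, a bystander; origin under their middle
- flux_bottle: small amber dropper bottle, 36 mm diameter, 92 mm tall, a bystander; origin under its centre
- keypad_box: small blue box with a keypad, 57 x 93 x 32 mm, a bystander; origin under its centre
- knob_top (a point): centre of the knob's top, an aluminium disc with a red line that runs from the centre to the side of the flat (own +x); a white line runs down the knob's side there. The blind D-bore opens in the underside: 17 mm deep, 13.4 mm diameter, flat 3.7 mm from the axis

How it is judged:
By the outcome, as a careful person would: the job done as asked, in the order asked, and still so for the second after the job is handed in, while the arm keeps its last pose, push and grip.
It also fails if it takes over 58 s, if anything falls off the work surface, if the arm or the gripper's body presses on something with over 40 N, if the wrist force passes 120 N, or if a joint passes its speed limit or range.

ROBOT

A 6-joint arm with a two-finger parallel gripper is mounted at the origin on a cart in front of the work surface, level with it; the furniture and walls round the work are solid. World frame = base frame: x ahead of the robot, y to its left, z up, the work surface at z = 0. Lengths are in m, angles in degrees, forces in N, time in s.
With the tool pointing down it reaches from about 0.25 to 0.725 m from the base axis. Payload 9.7 kg.
Tool frame: the origin (TCP) lies midway between the tips of the shut fingers; the grasp point (between the pads) lies bot.hold_point_z behind it (bot.hold_point_z is the distance from the TCP to the grasp point, in m); z points along the fingers, y is the line along which they close (so a half turn about z gives the same grasp; the last joint's range is limited). The gripper opens to 85 mm and grips with 20 to 120 N. Pads are 22 mm wide; open, the fingers measure 114 mm over their backs; the gripper's body (76 mm by 85 mm) begins 54 mm behind the grasp point. The pads swing forward as they close: fully open they stand 13 mm farther back than shut.
Start: joints at [68.927, 4.979, 10.078, 95.1, 0, 90], TCP at [0.198, 0.513, 0.231] pointing down, gripper open.
Joint ranges: [-179.16, 179.16], [-48.56, 103.87], [-65.8, 70.77], [-126.05, 130.52], [-82.76, 87.17], [-180, 180]. Speed limits (degrees/s): [127.2, 127.2, 147.25, 180, 180, 180].

INTERFACE

Orientations are given as [roll, pitch, yaw] about the fixed x, y, z axes, in that order (R = Rz(yaw) Ry(pitch) Rx(roll)).
In Python, from workcell import bot, camera, camera_model, ticket gives the robot as it stands.
- The arm moves only by the tool send_rows, never from a script. Its argument "targets" is text: rows parted by semicolons, each of 5 numbers parted by spaces: the shift along the tool's x, y, z in mm, then the turn about the tool's z in degrees, then the closure in counts, from 0 (fully open) to 255 (shut). A call has 1 to 20 rows; each row is the pose to reach, as a shift and turn from the pose commanded when the call began, along the tool's axes at that moment; what a row does not reach only later rows make up. A row lasts 1/8 s, in which the tool goes at most 62.5 mm and 10.7 degrees, less where a joint would pass 70% of its speed; a pose out of reach is approached as far as the arm can. A call with a gripper value outside its range is refused whole. The fingers move at their own pace and stop on an object; "newtons" is the grip in N (left out, the last holds). Time passes only in rows, so rows that repeat a pose let the fingers close. It gives the time, the measured TCP pose, the force, the opening and the grip force at its end, in the units of the state.
- bot.get_obs(): the state, without advancing time (a new reading comes with each control period).
- camera(name): name is "side" or "top" or "wrist"; returns the picture (480x640x3 uint8, blue, green, red); there is no depth.
- camera_model(name): a dict with "K" (3x3 intrinsics, pixels), "dist_coeffs" ([k1, k2, p1, p2, k3] as OpenCV has them; the pictures are not rectified), "pose" (4x4, takes a point from camera to world coordinates); the wrist camera has in their place "T_tool_cam" (4x4, takes a point from camera to tool coordinates, whose origin is the TCP and whose axes are the flange's). Camera axes: x right, y down, z forward; pixel columns grow to the right and rows downward; lengths in m; the calibration is good to about 2 mm. A picture is of the moment at which its call begins: read the wrist's pose just before it. camera_model takes no time and is no camera call.
- ticket.job_done(): hands the job in; it is judged then, once.
The state is a dict: "time": time; "q": joint angles; "qd": joint speeds; "joint_efforts": joint torques, N m; "ee_pos": TCP position; "tcp_rot": TCP orientation; "wrist_force": force on the tool from outside, world axes, zero at the start; "torque": the same for the moment, N m; "opening": finger opening in m; "grasp_force": force on a finger pad.
Only numpy, scipy, OpenCV 4.12 (cv2) and the standard library are available. Lean on these libraries where they do the work, as an engineer would, in place of code of your own. Each camera call takes 0.05 s, during which the arm holds its last target. There are 200 camera calls.

## Working session

There is one attempt and no reset: what is moved stays moved. The work goes in short steps, Python scripts to look and compute and a tool call to move; the robot and the scene stay as the last step left them, time stands still between calls to the robot, and variables do not carry over. Pictures are saved under pics/ and viewed, at most 10 in all, crops included, and the job is handed in when it is done.

Besides the shell and the picture viewer there is one more tool, called after "Request:" as name(argument=value, ...) on one line, values as JSON. send_rows: Moves the arm, as the interface text tells. Its arguments: {"type":"object","properties":{"targets":{"type":"string"},"newtons":{"type":"number"}},"required":["targets"]}

```bash
mkdir -p pics; ls
python3 - <<'E'
from workcell import bot,camera,camera_model
import cv2,numpy as np
print(bot.get_obs(), bot.hold_point_z)
for n in("top","side","wrist"):
    cv2.imwrite(f"pics/{n}0.png",camera(n)); m=camera_model(n); print(n,{k:np.round(v,4).tolist() for k,v in m.items()})
E
```

```text
pics
{'time': 0.0, 'q': array([ 6.89261859e+01,  5.01189405e+00,  1.00348278e+01,  9.50988606e+01,
       -6.49802742e-05,  8.99991405e+01]), 'qd': array([-0.0629912 , -0.06456526, -0.10450858, -0.01613963, -0.12130428,
        0.0645907 ]), 'joint_efforts': array([ 6.71043108e-04, -5.20396471e+01,  4.64799392e+01,  1.63347612e-02,
       -2.84100730e-05, -7.97140487e-07]), 'ee_pos': array([0.19768457, 0.5130086 , 0.23057879]), 'tcp_rot': array([-1.79924073e+02,  6.38411991e-05,  1.58927046e+02]), 'wrist_force': array([-0.37898613,  0.14861917, -0.25298713]), 'torque': array([-0.02669211, -0.01142569,  0.04291966]), 'grasp_force': 0.0, 'opening': 0.08594368256746349} 0.0187
top {'K': [[461.8216, 0.0, 317.2236], [0.0, 461.8216, 238.2044], [0.0, 0.0, 1.0]], 'dist_coeffs': [-0.0731, 0.0, 0.0, 0.0, 0.0], 'pose': [[0.0852, -0.9748, 0.206, 0.3096], [-0.9964, -0.0844, 0.0124, 0.0491], [0.0053, -0.2063, -0.9785, 1.2616], [0.0, 0.0, 0.0, 1.0]]}
side {'K': [[528.4086, 0.0, 315.338], [0.0, 528.4086, 239.8568], [0.0, 0.0, 1.0]], 'dist_coeffs': [0.0187, 0.0, 0.0, 0.0, 0.0], 'pose': [[-0.9571, -0.19, 0.2186, 0.2426], [-0.2895, 0.6016, -0.7445, 1.0918], [0.01, -0.7759, -0.6308, 0.933], [0.0, 0.0, 0.0, 1.0]]}
wrist {'K': [[397.7618, 0.0, 322.1484], [0.0, 397.7618, 244.2721], [0.0, 0.0, 1.0]], 'dist_coeffs': [-0.0134, 0.0, 0.0, 0.0, 0.0], 'T_tool_cam': [[0.0, -0.951, -0.3091, 0.0792], [1.0, 0.0004, -0.0009, 0.0011], [0.001, -0.3091, 0.951, -0.1424], [0.0, 0.0, 0.0, 1.0]]}
```

View pics/top0.png

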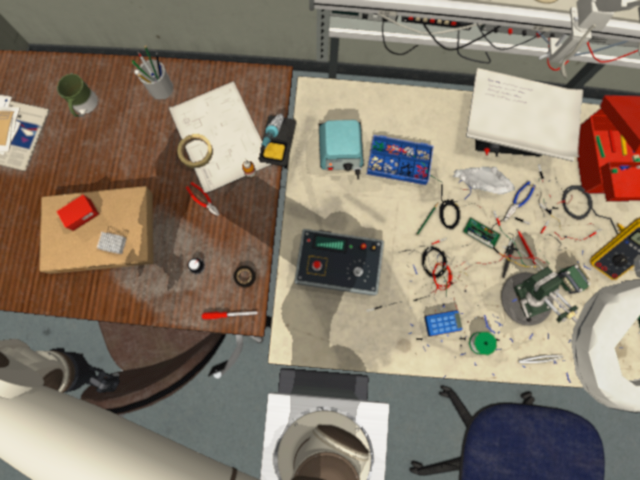

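View pics/side0.png

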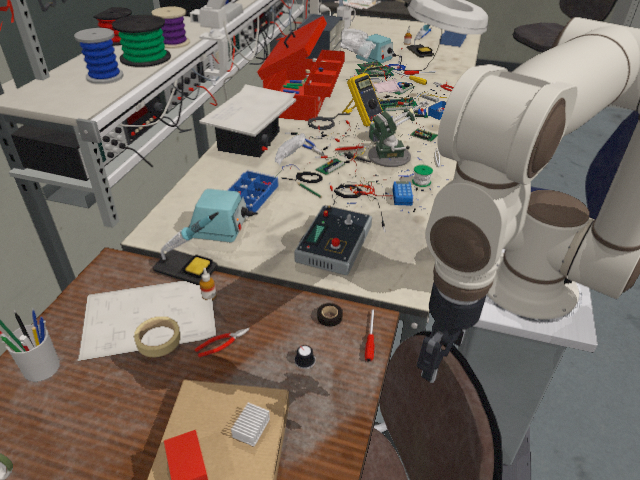

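The top view shows the controller around (340,261), with the red breaker near (317,266) and the shaft near (359,271). The knob is at (195,265). In the side view they are at about (335,243), (348,220) and (306,353). Next I'll triangulate them.

```bash
cat > h.py <<'E'
from workcell import bot,camera,camera_model
import cv2,numpy as np
from scipy.spatial.transform import Rotation as R
def ray(n,uv,obs=None):
    m=camera_model(n); p=cv2.undistortPoints(np.array([[uv]],float),np.array(m["K"]),np.array(m["dist_coeffs"]))[0,0]
    if n=="wrist":
        T=np.eye(4);T[:3,:3]=R.from_euler("xyz",obs["tcp_rot"],degrees=True).as_matrix();T[:3,3]=obs["ee_pos"];P=T@np.array(m["T_tool_cam"])
    else: P=np.array(m["pose"])
    d=P[:3,:3]@np.array([p[0],p[1],1.]); return P[:3,3],d/np.linalg.norm(d)
def plane(n,uv,z,obs=None):
    o,d=ray(n,uv,obs); return o+d*(z-o[2])/d[2]
def tri(a,b):
    (o,d),(p,e)=a,b
    s=np.linalg.lstsq(np.c_[d,-e],p-o,rcond=None)[0]; A=o+d*s[0];B=p+e*s[1]; return (A+B)/2,np.linalg.norm(A-B)
def blobs(mask,mn=3):
    n,l,s,c=cv2.connectedComponentsWithStats(mask.astype(np.uint8)); return [(c[i].round(1).tolist(),s[i].tolist()) for i in range(1,n) if s[i][4]>=mn]
E
python3 - <<'E'
from h import *
t=cv2.imread("pics/top0.png");s=cv2.imread("pics/side0.png")
def roi(im,x0,y0,x1,y1,f):
    m=np.zeros(im.shape[:2],bool);m[y0:y1,x0:x1]=f(im[y0:y1,x0:x1].astype(int));return blobs(m)
red=lambda a:(a[...,2]>130)&(a[...,1]<80)
br=lambda a:a.min(2)>150
print(roi(t,300,235,380,290,red),roi(s,295,205,372,270,red))
print(roi(t,345,255,375,285,br),roi(s,335,205,360,230,br))
print(roi(t,185,250,210,280,br),roi(s,292,340,320,370,br))
for a,b in (((317,266),(335,243)),((359,271),(348,220)),((195,264),(306,349))): print(tri(ray("top",a),ray("side",b)))
c=np.hstack([cv2.resize(t[225:300,290:390],(400,300),interpolation=3),cv2.resize(s[200:275,290:390],(400,300),interpolation=3)])
d=np.hstack([cv2.resize(t[250:280,175:215],(400,300),interpolation=3),cv2.resize(s[335:372,282:331],(400,300),interpolation=3)])
cv2.imwrite("pics/c1.png",np.vstack([c,d]))
E
```

```text
[([363.5, 245.5], [362, 244, 4, 4, 12]), ([316.5, 264.4], [314, 262, 6, 6, 31])] [([325.0, 212.2], [324, 212, 3, 2, 4]), ([334.8, 240.5], [332, 239, 7, 5, 22])]
[([360.5, 272.0], [360, 271, 2, 3, 4])] [([349.6, 207.2], [335, 205, 25, 7, 114])]
[([193.4, 264.1], [189, 260, 10, 9, 73])] [([304.5, 350.4], [299, 346, 12, 10, 86])]
(array([0.49027414, 0.05883933, 0.06028793]), np.float64(0.004285602080654435))
(array([ 0.48511428, -0.05256167,  0.05687134]), np.float64(0.000527751207504223))
(array([0.46827031, 0.38823421, 0.02839302]), np.float64(0.0024977102208537253))
```

View pics/c1.png

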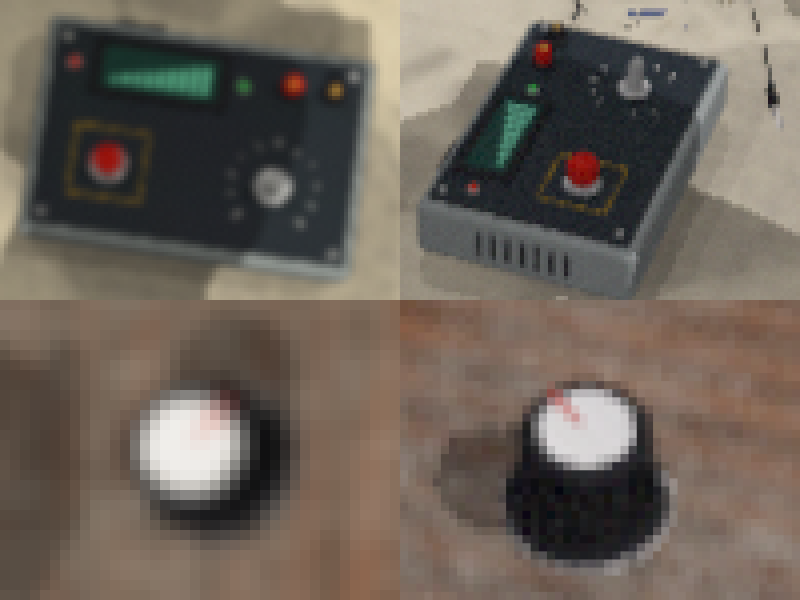

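Run:
```python
from h import *
o=bot.get_obs();Rt=R.from_euler("xyz",o["tcp_rot"],degrees=True).as_matrix()
for n,uv,z in (("br",(316.3,264.5),.0725),("sh",(358,271.5),.076),("kn",(194.3,264.5),.032)): print(n,plane("top",uv,z))
b=tri(ray("top",(316.3,264.5)),ray("side",(335.5,241)));print(b)
b=plane("top",(316.3,264.5),.0725);b[2]=.175
print((Rt.T@(b-o["ee_pos"])*1000).round(1))
```

```text
br [0.49007537 0.06064684 0.0725    ]
sh [ 0.48054545 -0.04847682  0.076     ]
kn [0.46753268 0.38914541 0.032     ]
(array([0.49075379, 0.06069671, 0.06893117]), np.float64(0.0002722109759500369))
[-435.5 -317.    56.1]
```

Request:
send_rows(targets="-435 -317 56 -16 110;-435 -317 56 -16 110;-435 -317 56 -16 110;-435 -317 56 -16 110;-435 -317 56 -16 110;-435 -317 56 -16 110;-435 -317 56 -16 110;-435 -317 56 -16 110;-435 -317 56 -16 110;-435 -317 56 -16 110;-435 -317 56 -16 110;-435 -317 56 -16 110;-435 -317 56 -16 110")

```text
time: 1.78
ee_pos: [0.4894, 0.0618, 0.1755]
tcp_rot: [180.0, 0.0, 175.0]
wrist_force: [-0.5, 0.4, -0.3]
opening: 0.0483
grasp_force: 0.0
```

Run:
```python
from h import *
o=bot.get_obs();im=camera("wrist");cv2.imwrite("pics/w1.png",im)
print(o["q"],o["ee_pos"],o["tcp_rot"],o["opening"])
a=im.astype(int);print(blobs((a[...,2]>130)&(a[...,1]<80),60))
import pickle;pickle.dump(o,open("w1.pkl","wb"))
```

```text
[ 7.20080095e+00 -3.58866979e+00 -4.75206755e+00  8.88123337e+01
  2.54947413e-03  1.21880971e+01] [0.4894201  0.06184787 0.17553526] [1.79992384e+02 2.31832633e-02 1.75012703e+02] 0.048330212027501526
[([320.7, 243.7], [306, 229, 31, 30, 669]), ([166.0, 334.9], [158, 328, 17, 15, 150])]
```

View pics/w1.png

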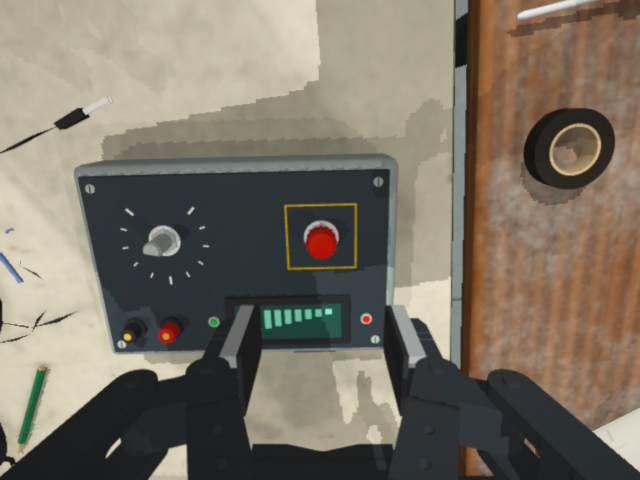

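The wrist view shows the breaker cap at (321,244), inside a yellow square with corners around (286,205) to (357,269). The shaft tip is at about (150,250), and the two posts at (133,332) and (169,332) are well clear.

Run:
```python
from h import *
import pickle;o=pickle.load(open("w1.pkl","rb"))
im=cv2.imread("pics/w1.png")
b=plane("wrist",(321,243.7),.0725,o);s=plane("wrist",(151,249),.076,o);n=plane("wrist",(321,237),.053,o)
print(b,s,n,s-b,np.degrees(np.arctan2(b[0]-s[0],b[1]-s[1])))
for uv in ((90,188),(378,182),(375,339),(122,344)): print(plane("wrist",uv,.052,o))
Rt=R.from_euler("xyz",o["tcp_rot"],degrees=True).as_matrix();b[2]=.0555
print((Rt.T@(b-o["ee_pos"])*1000).round(1))
cv2.imwrite("pics/c2.png",cv2.resize(im[200:290,100:220],(800,600),interpolation=2))
```

```text
[0.48989505 0.06184304 0.0725    ] [ 0.48286126 -0.04741795  0.076     ] [0.49128891 0.06164841 0.053     ] [-0.00703379 -0.10926099  0.0035    ] 3.6833903550097205
[ 0.44357944 -0.09082605  0.052     ]
[0.45656519 0.10299957 0.052     ]
[0.57616238 0.09551183 0.052     ]
[ 0.56402745 -0.09846787  0.052     ]
[ -0.4   0.  120. ]
```

View pics/c2.png

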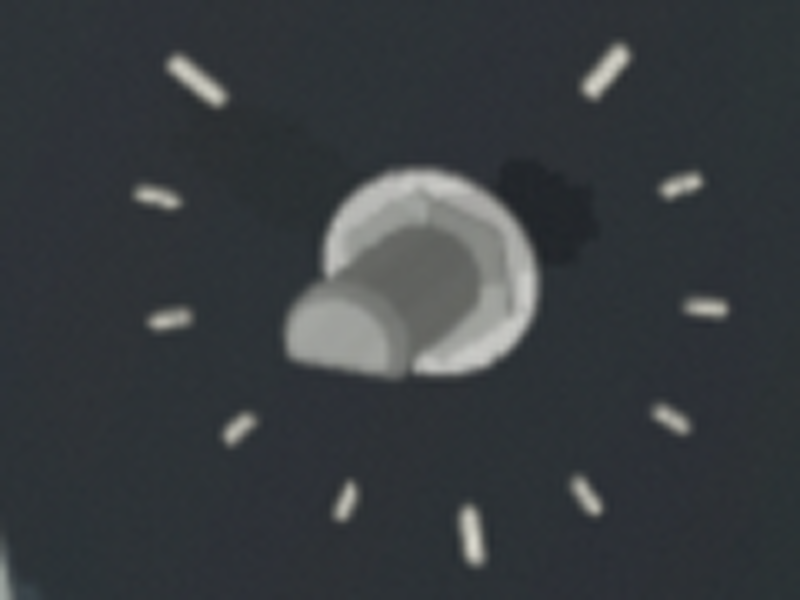

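The shaft's flat faces the lower edge of the crop, from (287,358) to (405,378), so it points roughly toward the controller's back. The tip centre is near pixel (152,250). The breaker lies directly under the tool, so I'll descend, grip and pull.

Request:
send_rows(targets="0 0 60 0 110;0 0 90 0 110;0 0 110 0 110;0 0 120 0 110;0 0 120 0 110;0 0 120 0 110;0 0 120 0 255;0 0 120 0 255;0 0 120 0 255;0 0 120 0 255;0 0 120 0 255;0 0 120 0 255;0 0 120 0 255", newtons=30)

```text
time: 3.45
ee_pos: [0.4901, 0.0609, 0.056]
tcp_rot: [180.0, 0.1, 174.9]
wrist_force: [-1.0, -1.4, 5.3]
opening: 0.0188
grasp_force: 29.3
```

Request:
send_rows(targets="0 0 -3 0 255;0 0 -6 0 255;0 0 -9 0 255;0 0 -12 0 255;0 0 -13 0 255;0 0 -13 0 255")

```text
time: 4.2
ee_pos: [0.49, 0.0609, 0.0682]
tcp_rot: [-180.0, 0.0, 174.9]
wrist_force: [5.5, -0.3, -3.3]
opening: 0.0185
grasp_force: 30.1
```

Run:
```python
from h import *
o=bot.get_obs();print(o["ee_pos"],o["wrist_force"],o["opening"])
t=camera("top");s=camera("side");w=camera("wrist")
c=np.hstack([cv2.resize(w[150:420,140:500],(400,300)),cv2.resize(s[200:275,290:390],(400,300),interpolation=3)])
cv2.imwrite("pics/c3.png",c)
```

```text
[0.48996063 0.0609427  0.06817725] [ 5.50714805 -0.33376923 -3.2505943 ] 0.01848339066523806
```

View pics/c3.png

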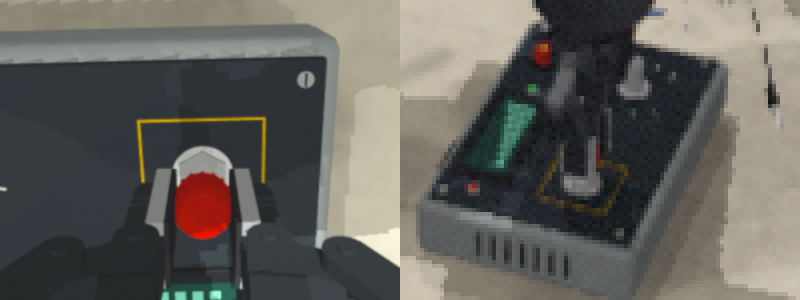

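The cap is held between the fingers, and a grey stem shows under it. I'll pull a bit further to check it's against its stop.

Request:
send_rows(targets="0 0 -1 0 255;0 0 -2 0 255;0 0 -2 0 255")

```text
time: 4.72
ee_pos: [0.4898, 0.0609, 0.0684]
tcp_rot: [-180.0, -0.0, 174.9]
wrist_force: [12.4, -0.8, -18.6]
opening: 0.0186
grasp_force: 30.3
```

The arm is hard against the stop at 12.4 mm of travel with 18.6 N, so the breaker is fully out. Now I'll push it home.

Request:
send_rows(targets="0 0 2 0 255;0 0 5 0 255;0 0 8 0 255;0 0 11 0 255;0 0 14 0 255;0 0 15.5 0 255;0 0 16 0 255;0 0 16 0 255")

```text
time: 5.72
ee_pos: [0.4901, 0.061, 0.0559]
tcp_rot: [180.0, 0.1, 174.9]
wrist_force: [-1.6, -2.7, 15.4]
opening: 0.0191
grasp_force: 33.4
```

Same height as before with 15 N, so it's home. I'll release, rise and move over the shaft for a close look.

Request:
send_rows(targets="0 0 0 0 110;0 0 0 0 110;0 0 0 0 110;0 0 -40 0 110;0 0 -90 0 110;0 -50 -100 0 110;0 -109 -100 0 110;0 -109 -100 0 110;0 -109 -100 0 110;0 -109 -100 0 110")

```text
time: 6.98
ee_pos: [0.48, -0.0465, 0.154]
tcp_rot: [180.0, -0.0, 175.0]
wrist_force: [0.0, 0.5, -0.2]
opening: 0.0487
grasp_force: 0.0
```

Run:
```python
from h import *
import pickle
o=bot.get_obs();w=camera("wrist");pickle.dump(o,open("w2.pkl","wb"));cv2.imwrite("pics/w2.png",w)
print(o["ee_pos"],o["tcp_rot"],o["wrist_force"])
a=w.astype(int);r=blobs((a[...,2]>130)&(a[...,1]<80),60);print(r)
print([plane("wrist",x[0],.0725,o) for x in r])
c=cv2.resize(w[200:290,260:380],(800,600),interpolation=2);cv2.imwrite("pics/c4.png",c)
```

```text
[ 0.4800449  -0.04654968  0.15404893] [ 1.79986358e+02 -2.91948554e-02  1.75007234e+02] [ 0.04032641  0.45186143 -0.19983327]
[([26.4, 241.7], [0, 203, 53, 73, 894]), ([498.5, 254.8], [481, 238, 35, 32, 784]), ([56.6, 285.9], [50, 278, 13, 18, 154]), ([9.2, 297.9], [0, 291, 19, 14, 89]), ([52.2, 306.8], [42, 301, 18, 13, 123]), ([315.5, 351.9], [307, 345, 18, 16, 175]), ([82.6, 370.8], [70, 362, 27, 19, 174])]
[array([ 0.45706421, -0.22055824,  0.0725    ]), array([0.48969717, 0.05937271, 0.0725    ]), array([ 0.48663634, -0.2108144 ,  0.0725    ]), array([ 0.49208871, -0.24318507,  0.0725    ]), array([ 0.5003884 , -0.21783555,  0.0725    ]), array([ 0.54679262, -0.05590083,  0.0725    ]), array([ 0.54825792, -0.21162773,  0.0725    ])]
```

View pics/c4.png

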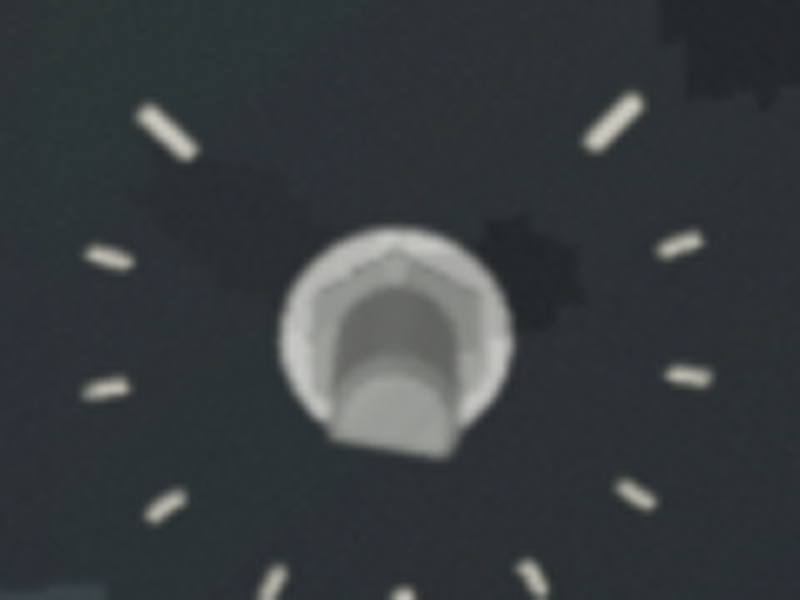

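The flat's edge runs from (332,437) to (445,458) in the crop, and the tip centre is near (394,417), which is full-image pixel (319,262.5). The flat faces the controller's back. I'll move over to the knob.

Request:
send_rows(targets="50 433 4 0 0;50 433 4 0 0;50 433 4 0 0;50 433 4 0 0;50 433 4 0 0;50 433 4 0 0;50 433 4 0 0;50 433 4 0 0;50 433 4 0 0;50 433 4 0 0;50 433 4 0 0;50 433 4 0 0")

```text
time: 8.52
ee_pos: [0.4688, 0.3875, 0.1507]
tcp_rot: [180.0, 0.0, 174.9]
wrist_force: [-0.1, 0.5, 0.4]
opening: 0.0857
grasp_force: 0.0
```

Run:
```python
from h import *
import pickle
o=pickle.load(open("w2.pkl","rb"));f=lambda u,v:plane("wrist",(260+u/6.667,200+v/6.667),.076,o)
c=f(394,417);e=f(445,458)-f(332,437);print("shaft",c,e,np.linalg.norm(e),"flat normal deg",np.degrees(np.arctan2(-e[0],e[1]))+90-0, np.degrees(np.arctan2(-e[0],e[1])))
o=bot.get_obs();w=camera("wrist");pickle.dump(o,open("w3.pkl","wb"));cv2.imwrite("pics/w3.png",w)
print(o["ee_pos"],o["tcp_rot"],o["q"])
a=w.astype(int);print(blobs((a.min(2)>140),100)); print(blobs((a[...,2]>130)&(a[...,1]<100),10))
cv2.imwrite("pics/c5.png",cv2.resize(w[185:305,240:400],(800,600),interpolation=2))
```

```text
shaft [ 0.48397854 -0.04788897  0.076     ] [0.00286798 0.00984763 0.        ] 0.010256763029848012 flat normal deg 73.7625863536332 -16.237413646366797
[0.46880206 0.38750128 0.15065178] [1.79981221e+02 1.97631573e-02 1.74867378e+02] [ 3.95766343e+01  1.20975530e+01  9.12869269e+00  8.70038830e+01
 -5.57601273e-04  4.47092531e+01]
[([102.4, 73.7], [47, 55, 111, 37, 865]), ([16.7, 184.3], [9, 160, 17, 42, 218]), ([331.2, 233.3], [313, 216, 37, 36, 993]), ([630.3, 263.0], [621, 230, 19, 68, 226]), ([59.7, 317.0], [52, 296, 16, 36, 213]), ([168.1, 351.9], [143, 319, 52, 65, 946]), ([476.0, 351.6], [450, 319, 52, 64, 936]), ([73.2, 370.5], [54, 334, 38, 68, 988]), ([318.6, 405.1], [295, 390, 45, 34, 587])]
[([40.1, 96.4], [7, 0, 66, 180, 2023]), ([32.6, 6.5], [31, 0, 4, 16, 26]), ([41.9, 4.3], [38, 0, 9, 14, 38]), ([63.9, 13.6], [60, 0, 12, 30, 117]), ([88.0, 3.7], [84, 0, 10, 10, 66]), ([115.1, 11.2], [108, 0, 16, 38, 170]), ([143.1, 11.3], [135, 0, 17, 27, 242]), ([161.5, 4.7], [159, 0, 6, 13, 41]), ([208.5, 41.1], [151, 0, 109, 70, 3327]), ([188.9, 10.4], [187, 0, 5, 22, 40]), ([420.
[... 1916 characters left out ...]
6.8, 370.2], [219, 356, 15, 30, 198]), ([391.6, 370.4], [386, 356, 11, 30, 212]), ([430.0, 408.3], [420, 363, 16, 92, 716]), ([209.1, 377.0], [208, 370, 4, 14, 28]), ([301.0, 375.5], [299, 374, 5, 5, 16]), ([411.0, 386.1], [410, 384, 3, 6, 12]), ([356.1, 397.7], [350, 391, 11, 13, 43]), ([395.3, 399.0], [394, 390, 3, 18, 41]), ([227.7, 404.8], [226, 396, 4, 19, 21]), ([237.9, 409.6], [234, 397, 8, 24, 65]), ([448.9, 415.5], [446, 396, 8, 42, 168]), ([413.2, 406.1], [412, 402, 4, 9, 29]), ([247.9, 412.4], [246, 404, 5, 19, 40]), ([378.1, 425.9], [338, 404, 84, 58, 881]), ([343.0, 432.3], [326, 416, 35, 29, 277]), ([414.6, 432.4], [413, 421, 5, 21, 38]), ([535.3, 477.1], [532, 475, 7, 5, 30])]
```

View pics/c5.png

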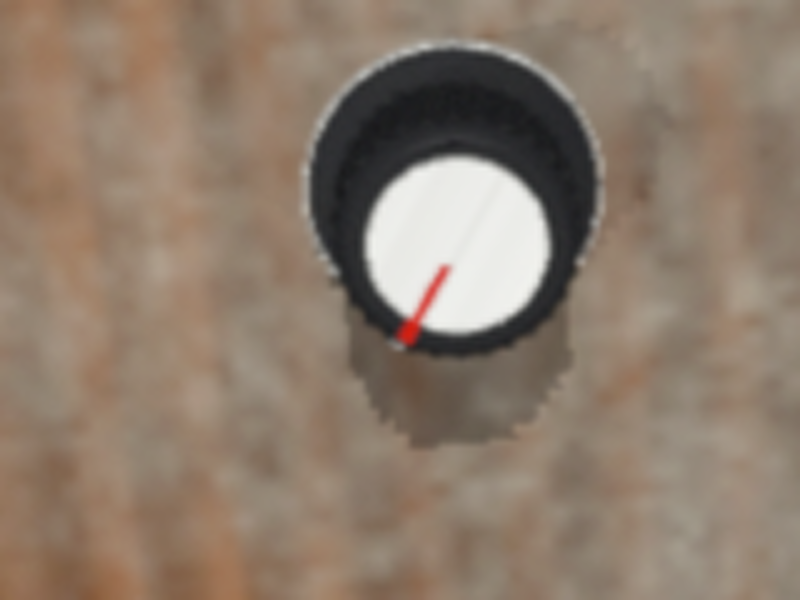

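The knob's disc centre is at crop (458,244), and its red line runs to (408,338).

Run:
```python
from h import *
import pickle
o=pickle.load(open("w3.pkl","rb"));f=lambda u,v,z=.032:plane("wrist",(240+u/5,185+v/5),z,o)
c=f(458,244);t=f(408,338);m=f(448,266);print(c,np.linalg.norm(f(551,244)-f(366,244)))
for d in (t-c,t-m): print(np.degrees(np.arctan2(d[1],d[0])),np.linalg.norm(d))
b=f(455,188,.002);print("skirt",b,np.linalg.norm(f(601,188,.002)-f(310,188,.002)))
Rt=R.from_euler("xyz",o["tcp_rot"],degrees=True).as_matrix();c[2]=.008
print((Rt.T@(c-o["ee_pos"])*1000).round(1))
```

```text
[0.4678529  0.39487349 0.032     ] 0.02531778278186099
-31.822647337057777 0.015245329966527783
-32.83438198649605 0.011825933339948653
skirt [0.46792735 0.39507077 0.002     ] 0.0440045875163864
[  1.7   7.2 142.7]
```

Request:
send_rows(targets="1.7 7.2 60 0 0;1.7 7.2 110 0 0;1.7 7.2 135 0 0;1.7 7.2 142.7 0 0;1.7 7.2 142.7 0 0;1.7 7.2 142.7 0 0;1.7 7.2 142.7 0 255;1.7 7.2 142.7 0 255;1.7 7.2 142.7 0 255;1.7 7.2 142.7 0 255;1.7 7.2 142.7 0 255;1.7 7.2 142.7 0 255;1.7 7.2 142.7 0 255;1.7 7.2 142.7 0 255;1.7 7.2 142.7 0 255", newtons=50)

```text
time: 10.45
ee_pos: [0.4678, 0.3957, 0.0082]
tcp_rot: [180.0, 0.0, 174.9]
wrist_force: [-0.1, 0.2, 5.4]
opening: 0.0343
grasp_force: 50.3
```

Request:
send_rows(targets="0 0 -50 0 255;0 0 -112 0 255;-56 -440 -112 -16 255;-56 -440 -112 -16 255;-56 -440 -112 -16 255;-56 -440 -112 -16 255;-56 -440 -112 -16 255;-56 -440 -112 -16 255;-56 -440 -112 -16 255;-56 -440 -112 -16 255;-56 -440 -112 -16 255;-56 -440 -112 -16 255;-56 -440 -112 -16 255;-56 -440 -112 -16 255;-56 -440 -112 -16 255")

```text
time: 12.32
ee_pos: [0.4844, -0.0473, 0.1196]
tcp_rot: [180.0, 0.0, -169.0]
wrist_force: [0.0, -0.1, -0.7]
opening: 0.0344
grasp_force: 50.2
```

Run:
```python
from h import *
import pickle
o=bot.get_obs();w=camera("wrist");pickle.dump(o,open("w4.pkl","wb"));cv2.imwrite("pics/w4.png",w)
print(o["ee_pos"],o["tcp_rot"],o["opening"])
cv2.imwrite("pics/c6.png",cv2.resize(w[230:420,200:440],(800,600),interpolation=2))
```

```text
[ 0.48439083 -0.0472992   0.11960772] [ 1.79999583e+02  2.83840983e-03 -1.69028355e+02] 0.03438023805549042
```

View pics/c6.png

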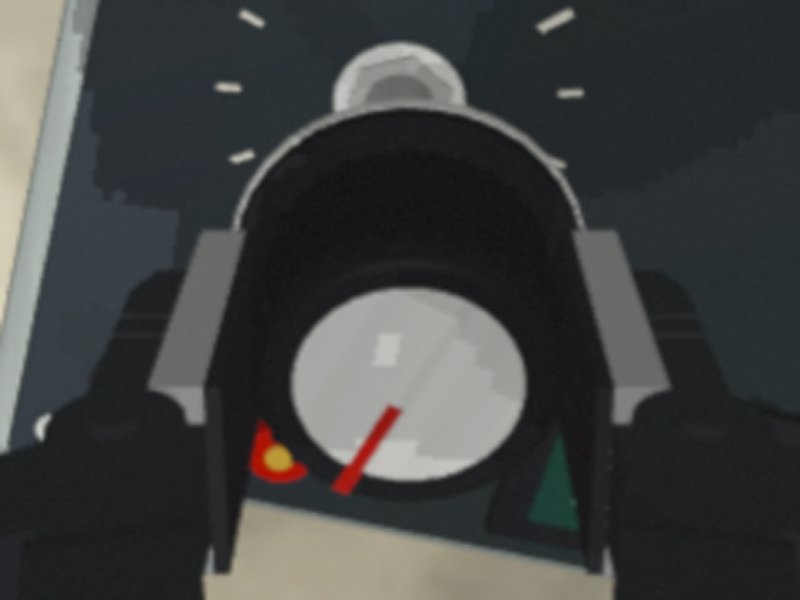

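The disc centre is at crop (409,384), with the red line's end at (343,491). I'll check the knob's angle and its offset in the hand.

Run:
```python
from h import *
import pickle
o=pickle.load(open("w4.pkl","rb"));z=o["ee_pos"][2]+.0238;f=lambda u,v:plane("wrist",(200+u/3.333,230+v/3.1579),z,o)
c=f(409,384);t=f(343,491);m=f(395,408);print(c,np.linalg.norm(f(527,384)-f(292,384)))
for d in (t-c,t-m): print(np.degrees(np.arctan2(d[1],d[0])),np.linalg.norm(d))
# hex nut/washer centre seen at panel level
Rt=R.from_euler("xyz",o["tcp_rot"],degrees=True).as_matrix()
s=np.array([.4840,-.0479,o["ee_pos"][2]]);print((Rt.T@(s-o["ee_pos"])*1000).round(2),(Rt.T@(c-o["ee_pos"])*1000).round(2))
```

```text
[ 0.48291499 -0.04659089  0.14340772] 0.02425506995513822
-15.83695486244295 0.015573219367667989
-16.184714848718134 0.01220419411981287
[ 0.5  -0.52 -0.  ] [  1.31   0.98 -23.8 ]
```

The knob is at -16° and the shaft flat at -16.2°, so the angles match. The finger-centred knob reads +1 mm in tool y, which is a camera bias, so the correction is about -1.4 mm in y. I'll descend to just past the tip and check the force.

Request:
send_rows(targets="0.1 -1.4 20 0 255;0.1 -1.4 32 0 255;0.1 -1.4 32 0 255;0.1 -1.4 34 0 255;0.1 -1.4 36 0 255;0.1 -1.4 38 0 255;0.1 -1.4 39 0 255;0.1 -1.4 39 0 255")

```text
time: 13.38
ee_pos: [0.484, -0.0492, 0.081]
tcp_rot: [180.0, -0.0, -169.1]
wrist_force: [-6.4, -0.2, 3.6]
opening: 0.0342
grasp_force: 50.5
```

It's about 3 mm past the tip with a -6 N side force, so it's engaging. I'll ease the tool 0.6 mm in +x and go on down.

Request:
send_rows(targets="0.6 0 0 0 255;0.6 0 2 0 255;0.6 0 4 0 255;0.6 0 6 0 255;0.6 0 6 0 255")

```text
time: 14.0
ee_pos: [0.4837, -0.0492, 0.0744]
tcp_rot: [180.0, -0.0, -169.1]
wrist_force: [-5.1, 1.0, -0.1]
opening: 0.0344
grasp_force: 50.4
```

Sliding in freely. I'll carry on to home.

Request:
send_rows(targets="0.4 0 1 0 255;0.4 0 3 0 255;0.4 0 5 0 255;0.4 0 7 0 255;0.4 0 7 0 255")

```text
time: 14.62
ee_pos: [0.4838, -0.0493, 0.0684]
tcp_rot: [-180.0, 0.1, -169.1]
wrist_force: [-6.5, 1.3, 10.4]
opening: 0.034
grasp_force: 51.4
```

Request:
send_rows(targets="0 0 1 0 255;0 0 2 0 255;0 0 2 0 255")

```text
time: 15.0
ee_pos: [0.484, -0.0493, 0.0681]
tcp_rot: [-180.0, 0.1, -169.1]
wrist_force: [-11.2, 1.0, 23.0]
opening: 0.0343
grasp_force: 52.8
```

It's stopped at .0681 with a side load of -11 N, so it may be binding. I'll relieve the side load and check again.

Request:
send_rows(targets="0.5 0 0 0 255;1 0 0 0 255;1 0 0 0 255;1 0 0 0 255")

```text
time: 15.5
ee_pos: [0.4838, -0.0494, 0.0681]
tcp_rot: [-180.0, 0.2, -169.1]
wrist_force: [-8.3, 2.2, 20.0]
opening: 0.0341
grasp_force: 52.6
```

Run:
```python
from h import *
import pickle
o=bot.get_obs();w=camera("wrist");s=camera("side");pickle.dump(o,open("w5.pkl","wb"));cv2.imwrite("pics/w5.png",w);cv2.imwrite("pics/s5.png",s)
print(o["ee_pos"],o["tcp_rot"],o["opening"],o["wrist_force"],o["torque"],o["q"])
a=w[230:420,200:440].astype(int);m=(a.min(2)>105)&(a.max(2)-a.min(2)<25)
for b in blobs(m,800): print(b)
r=(a[...,2]>110)&(a[...,1]<60)
for b in blobs(r,30): print(b)
```

```text
[ 0.48381254 -0.04939828  0.0681394 ] [-179.96606657    0.23156346 -169.06329289] 0.03412744813342483 [-8.29260512  2.1953351  19.96943769] [0.50795629 1.6264609  0.05738683] [-5.84997084e+00 -3.95967705e+00 -1.69743443e+01  7.67538367e+01
  3.43900594e-02 -1.67865399e+01]
([122.6, 120.9], [88, 92, 70, 60, 3186])
([108.5, 144.2], [100, 130, 19, 27, 110])
```

Run:
```python
from h import *
w4=cv2.imread("pics/w4.png");w=cv2.imread("pics/w5.png");s=cv2.imread("pics/s5.png")
a=w4[230:420,200:440].astype(int);m=(a.min(2)>105)&(a.max(2)-a.min(2)<25)
print(blobs(m,800),blobs((a[...,2]>110)&(a[...,1]<60),30))
# rim top: bright row positions at column 322
for i in (w4,w): print(i[250:275,322].mean(1).astype(int).tolist())
A=np.hstack([cv2.resize(w[230:420,200:440],(400,300),interpolation=2),cv2.resize(s[195:245,310:377],(400,300),interpolation=2)])
B=np.hstack([cv2.resize(w,(400,300)),cv2.resize(w4,(400,300))])
cv2.imwrite("pics/c7.png",np.vstack([A,B]))
```

```text
[([12.1, 62.3], [0, 0, 29, 143, 1268]), ([119.7, 31.5], [70, 13, 105, 61, 826]), ([122.5, 120.6], [88, 91, 70, 61, 3208])] [([108.5, 143.9], [100, 129, 19, 28, 110]), ([81.1, 145.7], [75, 135, 17, 18, 114])]
[153, 152, 147, 135, 108, 102, 103, 103, 103, 103, 106, 119, 132, 128, 66, 29, 25, 27, 30, 28, 30, 30, 29, 30, 28]
[35, 36, 36, 35, 34, 36, 35, 36, 35, 41, 82, 125, 126, 108, 45, 26, 27, 28, 29, 31, 29, 29, 30, 27, 29]
```

View pics/c7.png

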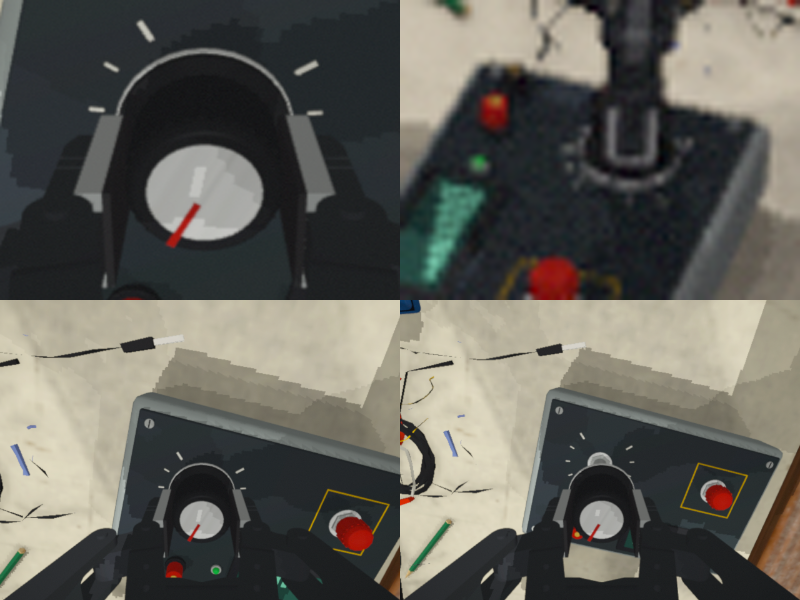

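The wrist pictures show no slip in the grip (disc and rim at the same pixels), and the knob sits centred in the tick ring. The height alone doesn't say whether the shaft is pressed, so I'll map force against height while backing off.

Request:
send_rows(targets="0 0 -1 0 255;0 0 -2 0 255;0 0 -2 0 255;0 0 -2 0 255")

```text
time: 16.1
ee_pos: [0.4836, -0.0494, 0.0685]
tcp_rot: [-180.0, 0.1, -169.1]
wrist_force: [-2.6, 2.8, 7.1]
opening: 0.0345
grasp_force: 51.1
```

Request:
send_rows(targets="0 0 -1 0 255;0 0 -1.5 0 255;0 0 -1.5 0 255")

```text
time: 16.48
ee_pos: [0.4836, -0.0494, 0.0698]
tcp_rot: [-180.0, 0.1, -169.1]
wrist_force: [-1.9, 2.0, 5.0]
opening: 0.0343
grasp_force: 51.0
```

Request:
send_rows(targets="0 0 -1 0 255;0 0 -1.5 0 255;0 0 -1.5 0 255")

```text
time: 16.85
ee_pos: [0.4833, -0.0495, 0.0709]
tcp_rot: [-180.0, 0.1, -169.1]
wrist_force: [1.7, 0.9, 4.2]
opening: 0.0343
grasp_force: 50.8
```

Request:
send_rows(targets="0 0 -1 0 255;0 0 -1.5 0 255;0 0 -1.5 0 255")

```text
time: 17.23
ee_pos: [0.4826, -0.0496, 0.0721]
tcp_rot: [-180.0, 0.0, -169.1]
wrist_force: [1.7, 0.3, 3.3]
opening: 0.0345
grasp_force: 50.7
```

The spring curve is clear: 7 N at .0685 falling to about 4 N at .0715. So the shaft was fully pressed at .068. I'll check that the knob is home by casting the skirt's rim onto planes and finding the height at which its radius is 23 mm.

```bash
cat > rim.py <<'E'
from h import *
import pickle
from scipy.optimize import least_squares
def rim(img,o,c,angs,rr,thr):
    g=cv2.GaussianBlur(cv2.cvtColor(img,cv2.COLOR_BGR2GRAY),(3,3),0).astype(np.float32);P=[]
    for a in np.radians(angs):
        r=np.arange(rr[1],rr[0],-.25);x=c[0]+r*np.cos(a);y=c[1]+r*np.sin(a)
        v=cv2.remap(g,x.astype(np.float32)[None],y.astype(np.float32)[None],1)[0]
        k=np.argmax(v); j=np.where(v[:k]<thr(v,k))[0]
        if len(j) and v[k]>90: P.append((x[j[-1]],y[j[-1]]))
    return P
def rad(P,o,z):
    Q=np.array([plane("wrist",p,z,o)[:2] for p in P]);m=Q.mean(0)
    s=least_squares(lambda p:np.hypot(*(Q-p[:2]).T)-p[2],[*m,.023],loss="soft_l1",f_scale=3e-4);return s.x,np.sqrt(np.mean(s.fun**2))
E
python3 - <<'E'
from rim import *
half=lambda v,k:(v[k]+35)/2
w=cv2.imread("pics/w5.png");o=pickle.load(open("w5.pkl","rb"))
P=rim(w,o,(322,314),range(205,336,3),(45,58),half);print("w5",len(P))
for h in (.006,.008,.010,.012,.014,.016):
    x,e=rad(P,o,o["ee_pos"][2]-h);print(h,(x*1000).round(2),e*1e3)
# heights of fixed panel: screw/tick check by nut square not needed
w=cv2.imread("pics/w3.png");o=pickle.load(open("w3.pkl","rb"))
g=cv2.cvtColor(w,cv2.COLOR_BGR2GRAY);P=[]
for a in np.radians(range(180,360,5)):   # outermost strong edge dark skirt->desk
    r=np.arange(22,36,.25);x=331+r*np.cos(a);y=222.5+r*np.sin(a)
    v=cv2.remap(g,x.astype(np.float32)[None],y.astype(np.float32)[None],1)[0].astype(float);k=np.argmax(np.diff(v)) ;P.append((x[k]+.3*np.cos(a),y[k]+.3*np.sin(a)))
for z in (.005,0,-.005,-.01): x,e=rad(P,o,z);print("w3",z,(x*1000).round(2),e*1e3)
E
```

```text
w5 44
0.006 [482.22 -48.92  22.48] 0.049006396524064445
0.008 [483.25 -48.72  22.78] 0.04966819062437661
0.01 [484.28 -48.53  23.08] 0.050329986997645314
0.012 [485.31 -48.33  23.39] 0.05099178549415741
0.014 [486.34 -48.13  23.69] 0.05165358643103785
0.016 [487.37 -47.94  24.  ] 0.05231538973333876
w3 0.005 [467.2  394.29  21.47] 0.17876229392664886
w3 0 [468.53 394.27  21.84] 0.18186920969304113
w3 -0.005 [469.86 394.26  22.21] 0.1849763546627642
w3 -0.01 [471.19 394.24  22.59] 0.18808366372541213
```

Run:
```python
from h import *
import pickle
print("knob top",tri(ray("top",(193.8,264.2)),ray("side",(304.2,350.8))))
print("shaft tip",tri(ray("top",(357.8,271.2)),ray("side",(348.3,215.3))))
o=pickle.load(open("w1.pkl","rb"))
d=plane("wrist",(321,237),.0545,o)-plane("wrist",(164.3,240.4),.053,o);print("nut-nut w1",np.linalg.norm(d[:2]))
# panel frame corner squares: yellow square corners in w1, w4, w5
for n in("w1","w4","w5"):
    o=pickle.load(open(n+".pkl","rb"));a=cv2.imread(f"pics/{n}.png").astype(int)
    m=(a[...,2]>110)&(a[...,1]>80)&(a[...,0]<70)&(a[...,2]-a[...,0]>70)
    m=cv2.morphologyEx(m.astype(np.uint8),cv2.MORPH_CLOSE,np.ones((3,3)))
    c=sorted(cv2.findContours(m,0,1)[0],key=lambda k:-cv2.contourArea(cv2.convexHull(k)))[0]
    b=cv2.minAreaRect(c);P=[plane("wrist",p,.052,o) for p in cv2.boxPoints(b)]
    q=cv2.approxPolyDP(cv2.convexHull(c),6,True)[:,0];Q=[plane("wrist",p,.052,o) for p in q]
    print(n,q.tolist(),[round(1000*np.linalg.norm(Q[i]-Q[i-1]),2) for i in range(len(Q))],np.mean(Q,0).round(4))
```

```text
knob top (array([0.46938213, 0.39231295, 0.02611302]), np.float64(0.0007963618902149256))
shaft tip (array([ 0.48275728, -0.04771042,  0.07655718]), np.float64(0.0030982056999397352))
nut-nut w1 0.10971396199506453
w1 [[498, 0], [475, 377], [482, 0]] [np.float64(9.47), np.float64(262.42), np.float64(263.15)] [0.4425 0.1733 0.052 ]
w4 [[476, 261], [556, 281], [523, 349], [448, 331]] [np.float64(46.09), np.float64(49.22), np.float64(46.49), np.float64(48.75)] [0.4917 0.0615 0.052 ]
w5 [[494, 366], [524, 303], [622, 327], [597, 374]] [np.float64(49.84), np.float64(33.75), np.float64(48.25), np.float64(25.79)] [0.4832 0.062  0.052 ]
```

Triangulation puts the knob's top about 6 mm lower than expected, while the shaft tip agrees. So the brown desk lies about 5 mm lower, and the knob hangs about 12.8 mm below the TCP. That puts fully home at .0718 and pressed at .0683, exactly where the spring was felt. I'll press again with a small sideways dither to make sure nothing is binding.

Request:
send_rows(targets="0 0 3 0 255;0 0 5.5 0 255;0.7 0 6 0 255;0.7 0.7 6 0 255;-0.5 0.7 6 0 255;-0.5 -0.7 6 0 255;0.7 -0.7 6 0 255;0.4 0 6 0 255;0.4 0 6 0 255;0.4 0 6 0 255")

```text
time: 18.48
ee_pos: [0.4829, -0.0497, 0.0681]
tcp_rot: [-180.0, 0.2, -169.1]
wrist_force: [-3.3, 0.7, 20.4]
opening: 0.0343
grasp_force: 52.4
```

Run:
```python
from rim import *
o=bot.get_obs();w=camera("wrist");print(o["ee_pos"],o["wrist_force"],o["torque"],o["qd"].round(2),o["time"])
pickle.dump(o,open("w6.pkl","wb"));cv2.imwrite("pics/w6.png",w)
a=w[230:420,200:440].astype(int);m=(a.min(2)>105)&(a.max(2)-a.min(2)<25)
print(blobs(m,800),blobs((a[...,2]>110)&(a[...,1]<60),30),w[250:275,322].mean(1).astype(int).tolist())
```

```text
[ 0.48288472 -0.04969156  0.06814753] [-3.33111972  0.70799044 20.41073674] [0.23941247 0.58422036 0.01846417] [-0.1   0.02 -0.01  0.02  0.09  0.04] 18.475
[([122.5, 120.8], [88, 92, 70, 60, 3204])] [([108.4, 144.3], [100, 130, 19, 27, 112])] [37, 36, 37, 35, 37, 36, 34, 34, 35, 39, 64, 108, 131, 128, 59, 26, 26, 28, 29, 29, 28, 29, 29, 29, 29]
```

The knob stays at .0681 under 20 N with little side load and no slip, so it's bottomed on the shaft and pressed to the stop. In the later view the breaker cap still sits at its home height, so I'll hand in.

```bash
python3 -c "
from workcell import ticket
print(ticket.job_done())"
```

```text
the job is handed in; nothing more can be done
None
```

I reset the breaker (pulled it out to its stop, then pushed it home), fitted the knob flat-to-flat on the D-shaft and handed the job in with the fingers holding it pressed in at about 20 N. That the knob is fully seated is inferred from the shaft's spring force, a stop that didn't shift under dither, and the brown desk measuring about 5 mm lower than I first assumed; I didn't see it directly.

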